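# Put the mending and cleaning things back in their fitted trays

### The arm

A 7-joint arm with a two-finger parallel gripper is mounted at the origin on a cart in front of the work surface, level with it; the furniture and walls round the work are solid. World frame = base frame: x ahead of the robot, y to its left, z up, the work surface at z = 0. Lengths are in m, angles in degrees, forces in N, time in s.
With the tool pointing down it reaches from about 0.425 to 0.875 m from the base axis. Payload 4.7 kg.
Tool frame: the origin (TCP) lies midway between the tips of the shut fingers; the grasp point (between the pads) lies 19 mm behind it (env.grip_depth is the distance from the TCP to the grasp point, in m); z points along the fingers, y is the line along which they close (so a half turn about z gives the same grasp; the last joint's range is limited). The gripper opens to 87 mm and grips with 3 to 60 N. Pads are 19 mm wide; open, the fingers measure 117 mm over their backs; the gripper's body (75 mm by 190 mm) begins 51 mm behind the grasp point.
Start: joints at [71.683, 18.392, -4.016, 83.108, 1.295, 78.541, -3.26], TCP at [0.213, -0.614, 0.223] pointing down, gripper open.
Joint ranges: [-163.93, 163.93], [-17.29, 119.83], [-79.2, 71.16], [3.27, 140.29], [-89.18, 269.18], [5.43, 117.66], [-154.24, 154.24]. Speed limits (degrees/s): [147.25, 147.25, 180, 180, 180, 180, 180].

### API

Orientations are given as [roll, pitch, yaw] about the fixed x, y, z axes, in that order (R = Rz(yaw) Ry(pitch) Rx(roll)).
In Python, from cell import get_obs, optics, env, nets gives the robot as it stands.
- The arm moves only by the shell command python3 -m creep 'ROWS' [FORCE]. ROWS is JSON, a list of rows, each an object of numbers: "wx", "wy", "wz": the turn, a rotation vector about the tool's x, y, z in degrees; "tx", "ty", "tz": the shift along the tool's x, y, z in mm; "gripper": the opening, from -1 (shut) to 1 (fully open). A call has 1 to 5 rows; each row is the pose to reach, as a shift and turn from the pose commanded when the call began, along the tool's axes at that moment; what a row does not reach only later rows make up. A row lasts 1/12 s, in which the tool goes at most 41.7 mm and 7.16 degrees, less where a joint would pass 70% of its speed; a pose out of reach is approached as far as the arm can. A call with a gripper value outside its range is refused whole. The fingers move at their own pace and stop on an object; FORCE is the grip in N (left out, the last holds). Time passes only in rows, so rows that repeat a pose let the fingers close. It gives the time, the measured TCP pose, the force, the opening and the grip force at its end, in the units of the state.
- get_obs(): the state, without advancing time (a new reading comes with each control period).
- optics.read_camera(name): name is "side" or "top"; returns (picture, depth): 400x640x3 uint8, red, green, blue; 400x640 float32, m along the optical axis (not along the pixel's ray), 0 where there is no reading.
- optics.camera_info(name): a dict with "fovy" (degrees; the focal length in pixels is half the picture's height over the tangent of half this angle, whatever the lens; pixels are square), "cx", "cy" (the principal point, pixels), "R" (3x3) and "t" (3): a world point X has camera coordinates R X + t. Camera axes: x right, y down, z forward; pixel columns grow to the right and rows downward; lengths in m; the calibration is good to about 2 mm. A picture is of the moment at which its call begins. camera_info takes no time and is no camera call.
- env.sign_off(): hands the job in; it is judged then, once.
Trained networks look in the newest picture that a camera, given by its name, has taken for a name from the list of things; names that differ only in an ending like _2 or _b are one class to them, and where a whole thing is asked for, a point or a joint stands for the part that bears it (a point fixed in the world has none). Each returns a list of dicts, best first, with "confidence" (0 to 1); they miss things now and then, are a little off and sometimes report something else, mostly with a low value. They report only what shows in the picture. A call takes as long as a camera call.
- nets.look_for(query, camera): "point" ([x, y, z] in m, in world coordinates, good to about 4 mm: the middle of the surface that is visible of it).
- nets.place_of(query, camera): "point" ([x, y, z] in m, in world coordinates, good to about 4 mm: a listed point, or the origin of a listed thing).
The state is a dict: "time_s": time; "qpos": joint angles; "joint_velocities": joint speeds; "effort": joint torques, N m; "tool_pos": TCP position; "tool_rot": TCP orientation; "force": force on the tool from outside, world axes, zero at the start; "wrist_torque": the same for the moment, N m; "grip_width": finger opening in m; "grasp_force": force on a finger pad.
Only numpy, scipy, OpenCV 4.12 (cv2) and the standard library are available. Lean on these libraries where they do the work, as an engineer would, in place of code of your own. Each camera call takes 0.05 s, during which the arm holds its last target. There are 200 camera calls.

### The job

Four things have been left about the middle of the laundry worktop: a cream cotton reel, a round jar with a red lid, a screwdriver and a wooden brush. Put each into the grey tray made for it - reel and jar upright in the small and the large round tray, the screwdriver lying lengthwise in the narrow tray, the brush bristles down and lengthwise in the wide tray - so that each rests flat on its tray's floor, wholly within the rim, and is let go. (The screwdriver and the green reel by the wooden drawers on the far left stay where they are.)

Things in the scene. Friction and masses are not known exactly. Their poses are not given: they have to be found in the camera images.
- reel_mid (a point): cotton reel, cream thread between two wooden flanges, standing upright, loose: 30 mm diameter, 40 mm high, waist about 20 mm. This point is at its centre, half-way up (20 mm); z is its axis, up. The flanges are the lowest 9 mm and the top 10 mm; grip across the flanges, at any yaw. About 30 g.
- jar_mid (a point): small round closed jar with a red lid, standing upright, loose: 58 mm diameter, 50 mm high. This point is at its centre, half-way up (25 mm); z is its axis, up. Grip across the diameter, at any yaw. About 120 g.
- screwdriver_mid (a point): flat screwdriver with a red handle, lying on the worktop, loose (not the like one far left, by the wooden drawers): 165 mm long along its y axis, 22 mm wide, 21 mm high. This point is at the middle of its length, 10.5 mm above its underside; the handle runs from here 82 mm towards +y, the thin 5 mm shaft 82 mm towards -y. Grip the handle across its x axis, about 30 mm towards +y from this point (near the balance). It may lie in its tray either way round. About 90 g.
- brush_mid (a point): oblong wooden scrubbing brush, lying bristles down, loose: 154 mm long along its y axis, 61 mm wide along x at most, 46 mm high, rounded ends. This point is at its centre, 23 mm above its underside; z up through the wooden back. Grip across its x axis at the middle; the bristle part is solid too. It may lie in its tray either way round. About 90 g.
- small_round_tray: the small round grey moulded tray, lined with grey felt, fixed to the worktop; origin at the centre of its underside (worktop level), z up; floor 3 mm and rim 7 mm above the worktop, rim wall 4 mm thick. Inside diameter 48 mm, outside 56 mm. For the cotton reel.
- large_round_tray: the large round grey moulded tray, lined with grey felt, fixed to the worktop; origin at the centre of its underside (worktop level), z up; floor 3 mm and rim 7 mm above the worktop, rim wall 4 mm thick. Inside diameter 76 mm, outside 84 mm. For the jar.
- narrow_tray: the narrow oblong grey moulded tray, lined with grey felt, fixed to the worktop; origin at the centre of its underside (worktop level), z up; floor 3 mm and rim 7 mm above the worktop, rim wall 4 mm thick. Inside 44 mm along x by 189 mm along y (its length), outside 52 by 197 mm. For the screwdriver.
- wide_tray: the wide oblong grey moulded tray, lined with grey felt, fixed to the worktop; origin at the centre of its underside (worktop level), z up; floor 3 mm and rim 7 mm above the worktop, rim wall 4 mm thick. Inside 81 mm along x by 174 mm along y (its length), outside 89 by 182 mm. For the brush.

How it is judged:
By the outcome, as a careful person would: the job done as asked, in the order asked, and still so for the second after the job is handed in, with the robot touching nothing.
It also fails if it takes over 115 s, if anything falls off the work surface, if the arm or the gripper's body presses on something with over 40 N, if the wrist force passes 120 N, or if a joint passes its speed limit or range.

## Working session

There is one attempt and no reset: what is moved stays moved. The work goes in short steps, Python scripts to look and compute and a shell command to move; the robot and the scene stay as the last step left them, time stands still between calls to the robot, and variables do not carry over. Pictures are saved under pics/ and viewed, at most 14 in all, crops included, and the job is handed in when it is done.

```bash
ls; mkdir -p pics; python3 - <<'E'
from cell import get_obs, optics, env, nets
import cv2,numpy as np
for c in("top","side"):
    p,d=optics.read_camera(c); cv2.imwrite(f"pics/{c}0.png",p[:,:,::-1]); np.savez(f"/tmp/{c}0.npz",p=p,d=d)
    i=optics.camera_info(c); print(c,{k:np.round(v,3).tolist() for k,v in i.items() if not isinstance(v,str)})
    for q in["reel_mid","jar_mid","screwdriver_mid","brush_mid","small_round_tray","large_round_tray","narrow_tray","wide_tray"]:
        print(q,[(np.round(r["point"],3).tolist(),round(r["confidence"],2)) for r in nets.place_of(q,c)][:3])
o=get_obs();print(o["time_s"],o["tool_pos"],o["tool_rot"],o["grip_width"],env.grip_depth)
E
```

```text
pics
top {'fovy': 46.433, 'cx': 318.317, 'cy': 196.447, 'R': [[-0.091, -0.996, 0.002], [-0.976, 0.089, -0.201], [0.2, -0.02, -0.98]], 't': [0.037, 0.532, 1.514]}
reel_mid []
jar_mid [([0.478, 0.4, 0.023], 0.78), ([0.418, -0.232, -0.002], 0.23)]
screwdriver_mid [([0.415, 0.202, 0.009], 0.73)]
brush_mid [([0.643, -0.212, 0.024], 0.74)]
small_round_tray [([0.65, 0.018, -0.003], 0.68)]
large_round_tray [([0.471, 0.007, -0.002], 0.74)]
narrow_tray [([0.418, -0.235, -0.002], 0.88)]
wide_tray [([0.643, 0.209, 0.002], 0.72)]
side {'fovy': 45.787, 'cx': 318.679, 'cy': 200.383, 'R': [[1.0, -0.02, 0.009], [-0.005, -0.593, -0.805], [0.021, 0.805, -0.593]], 't': [-0.53, 0.032, 1.256]}
reel_mid [([0.487, -0.402, 0.022], 0.9)]
jar_mid [([0.476, 0.399, 0.021], 0.53)]
screwdriver_mid [([0.413, 0.207, 0.01], 0.56)]
brush_mid [([0.648, -0.212, 0.022], 0.69)]
small_round_tray [([0.655, 0.018, 0.001], 0.78)]
large_round_tray [([0.468, 0.004, 0.002], 0.78)]
narrow_tray [([0.421, -0.232, -0.002], 0.79)]
wide_tray [([0.644, 0.209, 0.001], 0.68)]
0.9 [ 0.21294899 -0.61416592  0.22259762] [1.79992394e+02 1.34749471e-03 1.91259013e+01] 0.08734882910985785 0.0187
```

View pics/top0.png

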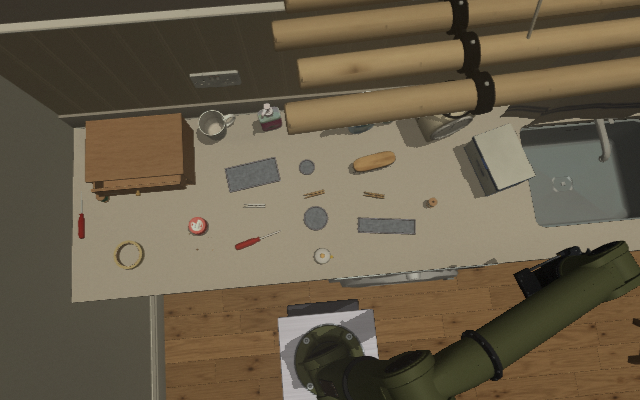

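View pics/side0.png

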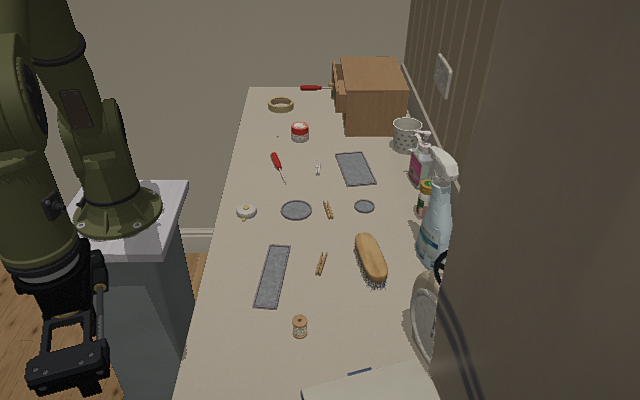

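The top view shows the reel at (431,202), jar (198,226), screwdriver (257,240) and brush (374,161). The trays are at (307,167), (316,218), (386,226) and (252,174), with wooden rails above the back of the worktop. Next I need the yaws and the rail height.

```bash
cat > h.py <<'E'
from cell import get_obs, optics, env, nets
import cv2,numpy as np
def cloud(c,shot=None):
    p,d=shot if shot else optics.read_camera(c)
    i=optics.camera_info(c); f=200/np.tan(np.radians(i["fovy"]/2))
    v,u=np.mgrid[:400,:640]
    C=np.stack([(u-i["cx"])/f*d,(v-i["cy"])/f*d,d],-1)
    X=(C-np.array(i["t"]))@np.array(i["R"]); X[d==0]=np.nan
    return p,X
def rect(P):
    (c,s,a)=cv2.minAreaRect((P[:,:2]*1000).astype(np.float32))
    if s[0]>s[1]: s=s[::-1]; a+=90
    return np.round(c,1),np.round(s,1),"long-axis deg from world y:",round((a+90)%180-90,1)
E
python3 - <<'E'
from h import *
def near(X,x,y,r): return np.hypot(X[...,0]-x,X[...,1]-y)<r
for c in("top","side"):
    z=np.load(f"/tmp/{c}0.npz"); p,X=cloud(c,(z["p"],z["d"])); hsv=cv2.cvtColor(p,cv2.COLOR_RGB2HSV); Z=X[...,2]
    print(c)
    def show(n,m):
        P=X[m]; 
        if len(P)<5: print(n,len(P));return
        e=np.linalg.svd(P[:,:2]-P[:,:2].mean(0))[2][0]
        print(n,len(P),*rect(P),"mean",P.mean(0).round(4),"z98",np.percentile(P[:,2],98).round(3),"pca",np.degrees(np.arctan2(-e[0],e[1])).round(1))
    S,V,H=hsv[...,1],hsv[...,2],hsv[...,0]
    wt=p[near(X,.55,-.1,.04)&(Z<.01)].mean(0);print("worktop",wt, p[near(X,.643,.209,.02)].mean(0))
    for n,x,y,r in[("small",.653,.018,.04),("large",.47,.005,.055),("narrow",.42,-.233,.112),("wide",.643,.209,.105)]:
        show(n,near(X,x,y,r)&(V<150)&(abs(Z)<.02)&(S<60))
    show("brush",near(X,.645,-.212,.1)&(Z>.03))
    show("reel",near(X,.487,-.402,.04)&(Z>.025))
    show("jar",near(X,.477,.4,.05)&(Z>.035))
    red=((H<8)|(H>172))&(S>150)
    show("handle",near(X,.414,.205,.11)&red)
    m=(Z>.15)&(X[...,0]>.4)&(X[...,0]<1.0)&(abs(X[...,1])<.6)
    P=X[m]
    if len(P): print("high",len(P),P.min(0),P.max(0))
    if c=="top":
        for u,v in[(400,105),(390,75),(380,45),(300,118),(485,95)]: print(X[v,u].round(3))
E
```

```text
top
worktop [153.7761194  143.66169154 121.61442786] [100.39583333 101.40625     97.63541667]
small 227 [656.4  20.7] [56.6 61.3] long-axis deg from world y: 85.0 mean [0.6543 0.0204 0.0038] z98 0.012 pca -157.6
large 515 [470.4   5.6] [84.8 89.8] long-axis deg from world y: -5.0 mean [0.4699 0.0054 0.0036] z98 0.012 pca 179.2
narrow 952 [ 455.8 -237.8] [124.8 203.6] long-axis deg from world y: -7.0 mean [ 0.4219 -0.2341  0.0033] z98 0.011 pca -7.6
wide 1407 [669.6 216.5] [144.7 189.1] long-axis deg from world y: 8.6 mean [0.6455 0.2123 0.0036] z98 0.012 pca -171.6
brush 3621 [ 609.9 -211.6] [120.8 172. ] long-axis deg from world y: 18.6 mean [ 0.5894 -0.2096  0.8476] z98 1.02 pca -177.7
reel 1436 [ 488.2 -397.3] [62.1 79.5] long-axis deg from world y: 76.2 mean [ 0.4859 -0.3975  0.9833] z98 1.041 pca 84.6
jar 250 [474.2 399.8] [55.2 55.9] long-axis deg from world y: 85.1 mean [0.4742 0.3985 0.0496] z98 0.056 pca 132.4
handle 111 [405.2 240.8] [16.5 81.9] long-axis deg from world y: 15.5 mean [0.4038 0.2432 0.0195] z98 0.027 pca 15.1
high 61110 [ 0.4142815  -0.5998947   0.15000215] [
[... 580 characters left out ...]
 z98 0.008 pca 172.7
wide 1047 [615.9 208.4] [151.6 199.1] long-axis deg from world y: 8.6 mean [0.6433 0.2044 0.004 ] z98 0.009 pca -171.3
brush 1084 [ 642.2 -215.8] [ 51.8 152.9] long-axis deg from world y: 9.9 mean [ 0.6417 -0.2263  0.0449] z98 0.049 pca -170.8
reel 191 [ 483.8 -398.8] [27.4 31.3] long-axis deg from world y: 0.3 mean [ 0.4839 -0.4003  0.0372] z98 0.042 pca 178.5
jar 176 [473.3 392.1] [52.8 62. ] long-axis deg from world y: 0.1 mean [0.4738 0.3895 0.047 ] z98 0.053 pca 170.1
handle 85 [403.1 237.5] [16.1 87.5] long-axis deg from world y: 17.5 mean [0.4044 0.2322 0.018 ] z98 0.022 pca -163.7
high 13136 [ 0.59044613 -0.48194279  0.15003178] [0.88738239 0.59999553 0.5453845 ]
```

The small parts and trays are all pinned down now, and the rails sit about 1 m above the worktop, so they are clear of the arm. I'll head for the reel, turning the tool to yaw 90, which makes tx = world y, ty = world x and tz = down.

```bash
cat >> h.py <<'E'
from scipy.spatial.transform import Rotation as Ro
def go(x,y,z,yaw):
    o=get_obs(); R=Ro.from_euler("xyz",o["tool_rot"],degrees=True)
    d=R.inv().apply(np.array([x,y,z])-o["tool_pos"])*1000
    w=(R.inv()*Ro.from_euler("xyz",[180,0,yaw],degrees=True)).as_rotvec(degrees=True)
    print("t",d.round(1),"w",w.round(1),"rows",round(max(np.linalg.norm(d)/41.7,np.linalg.norm(w)/7.16),1),"time",o["time_s"])
E
python3 -m creep '[{"tx":164,"ty":-56,"wz":-35.8},{"tx":164,"ty":-56,"wz":-35.8},{"tx":164,"ty":-56,"wz":-35.8},{"tx":164,"ty":-56,"wz":-35.8},{"tx":164,"ty":-56,"wz":-35.8}]' 20
python3 -c "from h import *;go(.486,-.4,.10,90)"
```

```text
t [ 328.2 -112.9  122.6] w [  0.    0.  -70.9] rows 9.9 time 0.9validation failed for argument at $[0]...
```

```bash
python3 -m creep '[{"wx":0,"wy":0,"wz":-35.8,"tx":164,"ty":-56,"tz":0,"gripper":1},{"wx":0,"wy":0,"wz":-35.8,"tx":164,"ty":-56,"tz":0,"gripper":1},{"wx":0,"wy":0,"wz":-35.8,"tx":164,"ty":-56,"tz":0,"gripper":1},{"wx":0,"wy":0,"wz":-35.8,"tx":164,"ty":-56,"tz":0,"gripper":1},{"wx":0,"wy":0,"wz":-35.8,"tx":164,"ty":-56,"tz":0,"gripper":1}]' 20
python3 -c "from h import *;go(.486,-.4,.10,90)"
```

```text
time_s: 1.32
tool_pos: [0.3584, -0.5003, 0.2231]
tool_rot: [179.9, -0.3, 56.0]
force: [1.9, 0.6, 0.1]
grip_width: 0.0871
grasp_force: 0.0
t [153.8  49.3 124.1] w [  0.2  -0.3 -34. ] rows 4.9 time 1.3167
```

```bash
python3 -m creep '[{"wx":0,"wy":0,"wz":-35,"tx":166,"ty":50,"tz":110,"gripper":1},{"wx":0,"wy":0,"wz":-35,"tx":166,"ty":50,"tz":110,"gripper":1},{"wx":0,"wy":0,"wz":-35,"tx":166,"ty":50,"tz":110,"gripper":1},{"wx":0,"wy":0,"wz":-35,"tx":166,"ty":50,"tz":110,"gripper":1},{"wx":0,"wy":0,"wz":-35,"tx":166,"ty":50,"tz":110,"gripper":1}]'
python3 - <<'E'
from h import *
import time
p,X=cloud("side");cv2.imwrite("pics/s1.png",cv2.resize(p[230:400,180:420,::-1],None,fx=3,fy=3))
go(.486,-.4,.008,90)
E
```

```text
time_s: 1.73
tool_pos: [0.4872, -0.3987, 0.1117]
tool_rot: [180.0, 0.0, 90.3]
force: [0.2, -1.4, 0.1]
grip_width: 0.087
grasp_force: 0.0
t [-10.8  -6.1  99.1] w [ 0.  -0.5  1.1] rows 2.4 time 1.7833
```

View pics/s1.png

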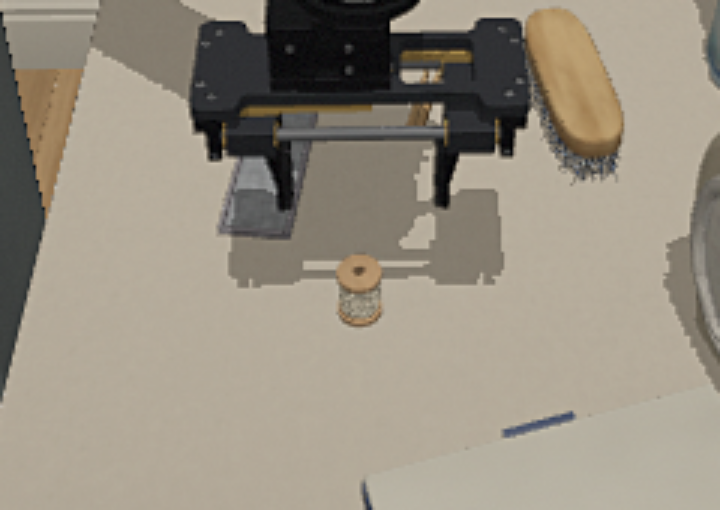

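The gripper sits centred over the reel (fingers at about 280 and 443, reel at 360). Going down to grip it.

```bash
python3 -m creep '[{"wx":0,"wy":0,"wz":0,"tx":0,"ty":0,"tz":40,"gripper":0.3},{"wx":0,"wy":0,"wz":0,"tx":0,"ty":0,"tz":75,"gripper":0.3},{"wx":0,"wy":0,"wz":0,"tx":0,"ty":0,"tz":95,"gripper":0.3},{"wx":0,"wy":0,"wz":0,"tx":0,"ty":0,"tz":105,"gripper":0.3},{"wx":0,"wy":0,"wz":0,"tx":0,"ty":0,"tz":105,"gripper":0.1}]' 20
python3 -m creep '[{"wx":0,"wy":0,"wz":0,"tx":0,"ty":0,"tz":0,"gripper":-0.6},{"wx":0,"wy":0,"wz":0,"tx":0,"ty":0,"tz":0,"gripper":-0.6},{"wx":0,"wy":0,"wz":0,"tx":0,"ty":0,"tz":0,"gripper":-0.6},{"wx":0,"wy":0,"wz":0,"tx":0,"ty":0,"tz":0,"gripper":-0.6},{"wx":0,"wy":0,"wz":0,"tx":0,"ty":0,"tz":0,"gripper":-0.6}]' 20
```

```text
time_s: 2.2
tool_pos: [0.4841, -0.3994, 0.005]
tool_rot: [-179.8, -0.2, 89.9]
force: [-0.3, -0.1, 0.8]
grip_width: 0.0613
grasp_force: 0.0
time_s: 2.62
tool_pos: [0.4864, -0.401, 0.0089]
tool_rot: [179.9, 0.1, 89.9]
force: [0.6, -1.0, 0.4]
grip_width: 0.0281
grasp_force: 0.1
```

```bash
python3 -m creep '[{"wx":0,"wy":0,"wz":0,"tx":0,"ty":0,"tz":0,"gripper":-1},{"wx":0,"wy":0,"wz":0,"tx":0,"ty":0,"tz":0,"gripper":-1},{"wx":0,"wy":0,"wz":0,"tx":0,"ty":0,"tz":0,"gripper":-1}]' 20
python3 - <<'E'
from h import *
p,X=cloud("side");cv2.imwrite("pics/s2.png",cv2.resize(p[230:370,210:390,::-1],None,fx=4,fy=4))
E
```

```text
time_s: 2.87
tool_pos: [0.4863, -0.4009, 0.0085]
tool_rot: [179.9, 0.1, 89.9]
force: [-0.5, -0.9, 5.6]
grip_width: 0.0257
grasp_force: 19.0
```

View pics/s2.png

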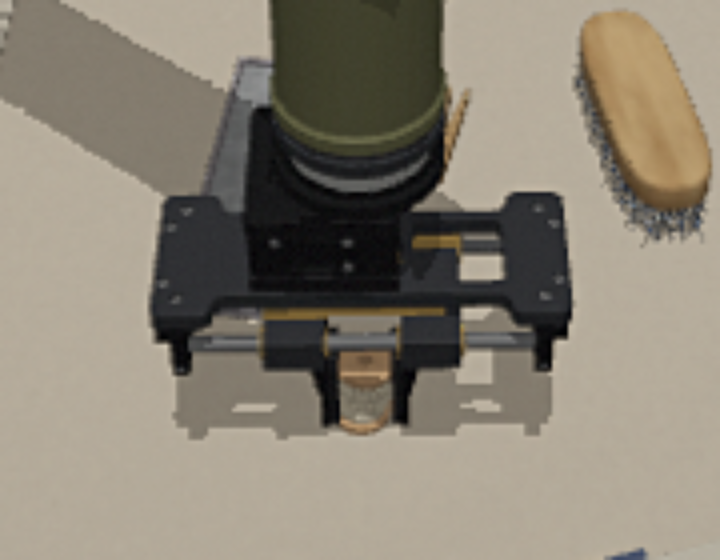

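Gripped at 19 N, with the reel between the pads in the picture. Lifting to check that it holds.

```bash
python3 -m creep '[{"wx":0,"wy":0,"wz":0,"tx":0,"ty":0,"tz":-20,"gripper":-1},{"wx":0,"wy":0,"wz":0,"tx":0,"ty":0,"tz":-50,"gripper":-1},{"wx":0,"wy":0,"wz":0,"tx":0,"ty":0,"tz":-70,"gripper":-1},{"wx":0,"wy":0,"wz":0,"tx":0,"ty":0,"tz":-70,"gripper":-1},{"wx":0,"wy":0,"wz":0,"tx":0,"ty":0,"tz":-70,"gripper":-1}]' 20
python3 - <<'E'
from h import *
p,X=cloud("side");cv2.imwrite("pics/s3.png",cv2.resize(p[230:370,210:390,::-1],None,fx=4,fy=4))
print(nets.place_of("reel_mid","side")[:2])
go(.654,.019,.078,90)
E
```

```text
time_s: 3.33
tool_pos: [0.4864, -0.4008, 0.0785]
tool_rot: [179.9, 0.1, 89.9]
force: [-0.5, 0.4, -0.5]
grip_width: 0.0253
grasp_force: 19.2
[{'point': [0.4832, -0.4, 0.0908], 'confidence': 0.56}]
t [419.  168.5  -1.6] w [-0.1 -0.1 -0.1] rows 10.8 time 3.4333
```

View pics/s3.png

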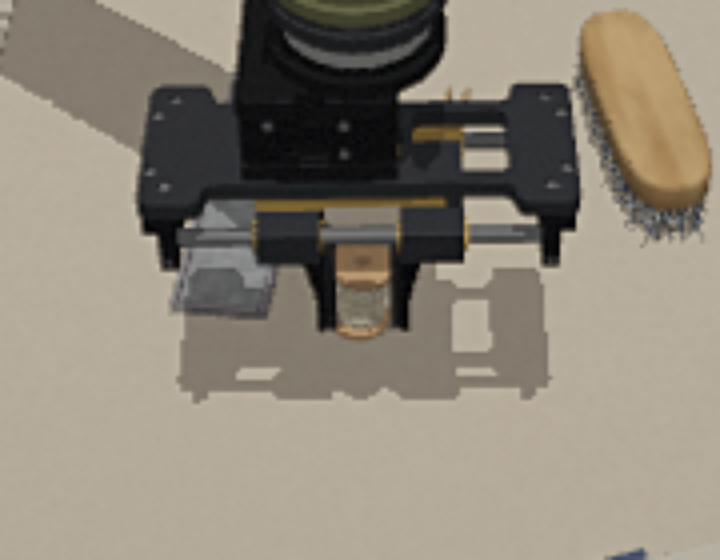

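The reel is held upright with its centre 12 mm above the TCP, as planned. Moving to the small tray.

```bash
python3 -m creep '[{"wx":0,"wy":0,"wz":0,"tx":37,"ty":15,"tz":0,"gripper":-1},{"wx":0,"wy":0,"wz":0,"tx":75,"ty":30,"tz":0,"gripper":-1},{"wx":0,"wy":0,"wz":0,"tx":113,"ty":45,"tz":0,"gripper":-1},{"wx":0,"wy":0,"wz":0,"tx":151,"ty":60,"tz":0,"gripper":-1},{"wx":0,"wy":0,"wz":0,"tx":189,"ty":75,"tz":0,"gripper":-1}]' 20
python3 -m creep '[{"wx":0,"wy":0,"wz":0,"tx":38,"ty":15,"tz":0,"gripper":-1},{"wx":0,"wy":0,"wz":0,"tx":76,"ty":30,"tz":0,"gripper":-1},{"wx":0,"wy":0,"wz":0,"tx":114,"ty":46,"tz":0,"gripper":-1},{"wx":0,"wy":0,"wz":0,"tx":152,"ty":62,"tz":0,"gripper":-1},{"wx":0,"wy":0,"wz":0,"tx":190,"ty":77,"tz":0,"gripper":-1}]' 20
python3 -m creep '[{"wx":0,"wy":0,"wz":0,"tx":30,"ty":12,"tz":0,"gripper":-1},{"wx":0,"wy":0,"wz":0,"tx":40,"ty":16,"tz":0,"gripper":-1},{"wx":0,"wy":0,"wz":0,"tx":40,"ty":16,"tz":0,"gripper":-1},{"wx":0,"wy":0,"wz":0,"tx":40,"ty":16,"tz":0,"gripper":-1},{"wx":0,"wy":0,"wz":0,"tx":40,"ty":16,"tz":0,"gripper":-1}]' 20
python3 -c "
from h import *
go(.654,.019,.0115,90)
p,X=cloud('side');cv2.imwrite('pics/s4.png',cv2.resize(p[120:270,280:440,::-1],None,fx=4,fy=4))"
```

```text
time_s: 3.85
tool_pos: [0.5602, -0.2093, 0.0757]
tool_rot: [-179.8, -0.1, 89.9]
force: [1.2, 0.1, 0.3]
grip_width: 0.0251
grasp_force: 19.1
time_s: 4.27
tool_pos: [0.6376, -0.0198, 0.0756]
tool_rot: [-179.8, -0.0, 89.9]
force: [0.4, 0.3, -0.4]
grip_width: 0.0251
grasp_force: 19.1
time_s: 4.68
tool_pos: [0.6534, 0.0155, 0.0762]
tool_rot: [-179.9, 0.1, 89.8]
force: [0.9, 0.3, -0.8]
grip_width: 0.0255
grasp_force: 19.2
t [ 3.7  0.7 64.7] w [-0.1  0.1 -0.2] rows 1.6 time 4.6833
```

View pics/s4.png

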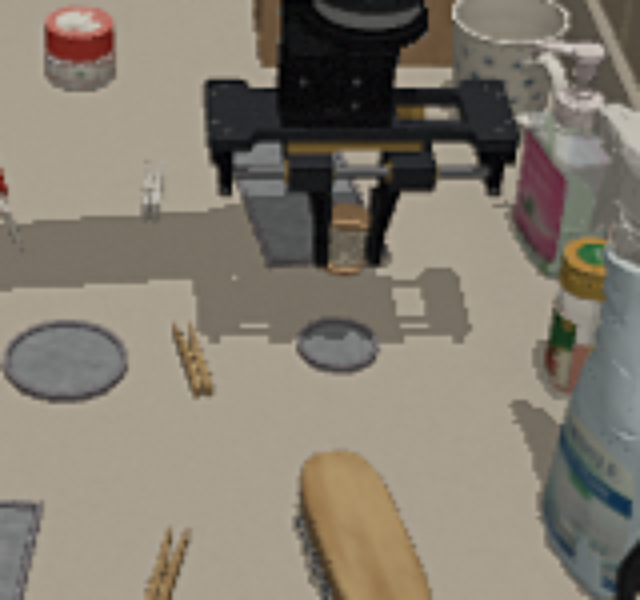

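The reel hangs over the small tray (tray at (337,345) in the crop, reel above at (350,245)), with bottles close on the right. Checking the clearance for the gripper body before descending.

```bash
python3 - <<'E'
from h import *
for c in("top","side"):
    z=np.load(f"/tmp/{c}0.npz"); p,X=cloud(c,(z["p"],z["d"]))
    for a in np.arange(-.36,.4,.08):
        m=(X[...,2]>.065)&(X[...,2]<.35)&(X[...,1]>a)&(X[...,1]<a+.08)&(X[...,0]>.55)&(X[...,0]<.95)
        if m.sum()>3: print(c,round(a,2),"minx",np.percentile(X[m][:,0],2).round(3),"zmax",X[m][:,2].max().round(2))
E
```

```text
top -0.36 minx 0.879 zmax 0.17
top -0.28 minx 0.876 zmax 0.17
top -0.2 minx 0.76 zmax 0.27
top -0.12 minx 0.873 zmax 0.15
top -0.04 minx 0.872 zmax 0.35
top 0.04 minx 0.805 zmax 0.35
top 0.12 minx 0.797 zmax 0.35
top 0.2 minx 0.84 zmax 0.35
top 0.28 minx 0.774 zmax 0.35
top 0.36 minx 0.596 zmax 0.35
side -0.36 minx 0.782 zmax 0.09
side -0.28 minx 0.768 zmax 0.27
side -0.2 minx 0.76 zmax 0.28
side -0.12 minx 0.791 zmax 0.34
side -0.04 minx 0.786 zmax 0.35
side 0.04 minx 0.803 zmax 0.35
side 0.12 minx 0.796 zmax 0.35
side 0.2 minx 0.825 zmax 0.35
side 0.28 minx 0.772 zmax 0.35
side 0.36 minx 0.598 zmax 0.35
```

```bash
python3 -m creep '[{"wx":0,"wy":0,"wz":0,"tx":3,"ty":1,"tz":30,"gripper":-1},{"wx":0,"wy":0,"wz":0,"tx":3,"ty":1,"tz":50,"gripper":-1},{"wx":0,"wy":0,"wz":0,"tx":3,"ty":1,"tz":60,"gripper":-1},{"wx":0,"wy":0,"wz":0,"tx":3,"ty":1,"tz":65,"gripper":-1},{"wx":0,"wy":0,"wz":0,"tx":3,"ty":1,"tz":65,"gripper":-1}]' 20
python3 -m creep '[{"wx":0,"wy":0,"wz":0,"tx":0,"ty":0,"tz":0,"gripper":-1},{"wx":0,"wy":0,"wz":0,"tx":0,"ty":0,"tz":0,"gripper":-0.3},{"wx":0,"wy":0,"wz":0,"tx":0,"ty":0,"tz":0,"gripper":-0.1},{"wx":0,"wy":0,"wz":0,"tx":0,"ty":0,"tz":0,"gripper":0.1},{"wx":0,"wy":0,"wz":0,"tx":0,"ty":0,"tz":0,"gripper":0.2}]' 20
python3 -m creep '[{"wx":0,"wy":0,"wz":0,"tx":0,"ty":0,"tz":-15,"gripper":0.2},{"wx":0,"wy":0,"wz":0,"tx":0,"ty":0,"tz":-40,"gripper":0.2},{"wx":0,"wy":0,"wz":0,"tx":0,"ty":0,"tz":-70,"gripper":0.5},{"wx":0,"wy":0,"wz":0,"tx":0,"ty":0,"tz":-110,"gripper":1},{"wx":0,"wy":0,"wz":0,"tx":0,"ty":0,"tz":-110,"gripper":1}]' 20
python3 -c "
from h import *
p,X=cloud('side');cv2.imwrite('pics/s5.png',cv2.resize(p[120:270,280:440,::-1],None,fx=4,fy=4))
print(nets.place_of('reel_mid','side')[:2])
go(.475,.399,.12,97)"
```

```text
time_s: 5.15
tool_pos: [0.6548, 0.0195, 0.0124]
tool_rot: [-179.9, 0.1, 89.8]
force: [-0.2, 0.3, -0.5]
grip_width: 0.0249
grasp_force: 19.3
time_s: 5.57
tool_pos: [0.6557, 0.0213, 0.0129]
tool_rot: [180.0, 0.0, 89.9]
force: [-0.5, -0.4, 0.6]
grip_width: 0.0425
grasp_force: 0.0
time_s: 5.98
tool_pos: [0.6605, 0.0226, 0.1326]
tool_rot: [179.2, -0.0, 89.9]
force: [1.6, -0.2, 1.3]
grip_width: 0.0653
grasp_force: 0.0
[{'point': [0.6521, 0.0204, 0.0224], 'confidence': 0.61}]
t [ 377.  -182.7    5.1] w [ 0.3  0.  -7.1] rows 10.0 time 6.0833
```

View pics/s5.png

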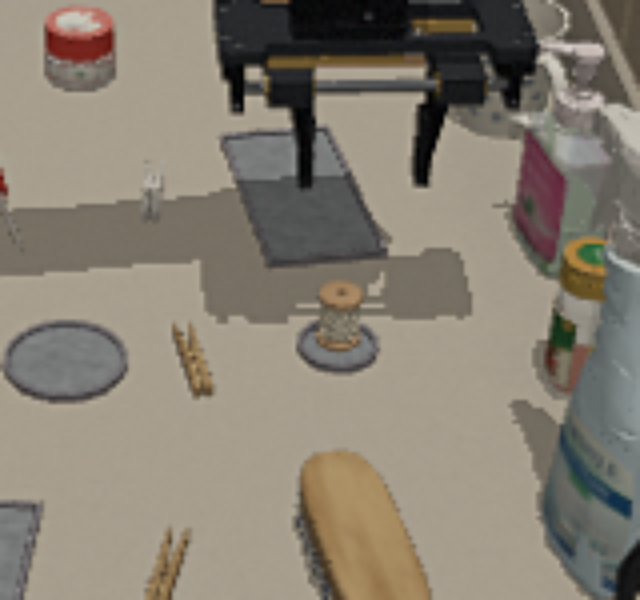

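The reel stands upright, centred in the small tray (340,340). Now the jar.

```bash
python3 -m creep '[{"wx":0,"wy":0,"wz":0,"tx":37,"ty":-18,"tz":0,"gripper":1},{"wx":0,"wy":0,"wz":0,"tx":74,"ty":-36,"tz":0,"gripper":1},{"wx":0,"wy":0,"wz":0,"tx":111,"ty":-54,"tz":0,"gripper":1},{"wx":0,"wy":0,"wz":0,"tx":148,"ty":-72,"tz":0,"gripper":1},{"wx":0,"wy":0,"wz":0,"tx":185,"ty":-90,"tz":0,"gripper":1}]' 25
python3 -m creep '[{"wx":0,"wy":0,"wz":0,"tx":37,"ty":-18,"tz":0,"gripper":1},{"wx":0,"wy":0,"wz":0,"tx":74,"ty":-36,"tz":0,"gripper":1},{"wx":0,"wy":0,"wz":0,"tx":111,"ty":-54,"tz":0,"gripper":1},{"wx":0,"wy":0,"wz":0,"tx":148,"ty":-72,"tz":0,"gripper":1},{"wx":0,"wy":0,"wz":0,"tx":180,"ty":-85,"tz":0,"gripper":1}]'
python3 -m creep '[{"wx":0,"wy":0,"wz":0,"tx":13,"ty":-5,"tz":0,"gripper":1},{"wx":0,"wy":0,"wz":0,"tx":13,"ty":-5,"tz":0,"gripper":1},{"wx":0,"wy":0,"wz":0,"tx":13,"ty":-5,"tz":0,"gripper":1},{"wx":0,"wy":0,"wz":0,"tx":13,"ty":-5,"tz":0,"gripper":1}]'
python3 -c "
from h import *
go(.475,.3985,.010,90)"
```

```text
time_s: 6.5
tool_pos: [0.5637, 0.2076, 0.1216]
tool_rot: [-179.9, 0.0, 89.9]
force: [1.8, 1.0, -0.1]
grip_width: 0.0867
grasp_force: 0.0
time_s: 6.92
tool_pos: [0.4778, 0.3888, 0.1218]
tool_rot: [-179.9, 0.0, 90.1]
force: [0.3, 0.8, 1.1]
grip_width: 0.087
grasp_force: 0.0
time_s: 7.25
tool_pos: [0.477, 0.3973, 0.1217]
tool_rot: [-180.0, 0.1, 89.8]
force: [-0.9, 0.2, -0.2]
grip_width: 0.0873
grasp_force: 0.0
t [  1.5  -1.9 111.7] w [-0.   0.1 -0.2] rows 2.7 time 7.25
```

```bash
python3 -m creep '[{"wx":0,"wy":0,"wz":0,"tx":2,"ty":-2,"tz":35,"gripper":1},{"wx":0,"wy":0,"wz":0,"tx":2,"ty":-2,"tz":65,"gripper":1},{"wx":0,"wy":0,"wz":0,"tx":2,"ty":-2,"tz":90,"gripper":1},{"wx":0,"wy":0,"wz":0,"tx":2,"ty":-2,"tz":106,"gripper":1},{"wx":0,"wy":0,"wz":0,"tx":2,"ty":-2,"tz":112,"gripper":1}]' 25
python3 -m creep '[{"wx":0,"wy":0,"wz":0,"tx":0,"ty":0,"tz":0,"gripper":-0.2},{"wx":0,"wy":0,"wz":0,"tx":0,"ty":0,"tz":0,"gripper":-0.2},{"wx":0,"wy":0,"wz":0,"tx":0,"ty":0,"tz":0,"gripper":-0.2},{"wx":0,"wy":0,"wz":0,"tx":0,"ty":0,"tz":0,"gripper":-0.2},{"wx":0,"wy":0,"wz":0,"tx":0,"ty":0,"tz":0,"gripper":-0.2}]' 25
python3 -m creep '[{"wx":0,"wy":0,"wz":0,"tx":0,"ty":0,"tz":0,"gripper":-0.2},{"wx":0,"wy":0,"wz":0,"tx":0,"ty":0,"tz":0,"gripper":-0.2}]' 25
```

```text
time_s: 7.67
tool_pos: [0.474, 0.3971, 0.0069]
tool_rot: [-179.8, 0.3, 89.7]
force: [-0.0, -0.6, -0.0]
grip_width: 0.0869
grasp_force: 0.0
time_s: 8.08
tool_pos: [0.4747, 0.4021, 0.0118]
tool_rot: [179.9, -0.1, 89.9]
force: [0.2, 0.7, -0.4]
grip_width: 0.0614
grasp_force: 0.0
time_s: 8.25
tool_pos: [0.4744, 0.402, 0.0116]
tool_rot: [179.9, -0.0, 89.9]
force: [-0.2, -0.7, 4.5]
grip_width: 0.0573
grasp_force: 25.0
```

Gripped at 57 mm. Lifting and carrying it to the large tray.

```bash
python3 -m creep '[{"wx":0,"wy":0,"wz":0,"tx":0,"ty":0,"tz":-20,"gripper":-0.2},{"wx":0,"wy":0,"wz":0,"tx":0,"ty":0,"tz":-50,"gripper":-0.2},{"wx":0,"wy":0,"wz":0,"tx":-20,"ty":0,"tz":-70,"gripper":-0.2},{"wx":0,"wy":0,"wz":0,"tx":-50,"ty":0,"tz":-70,"gripper":-0.2},{"wx":0,"wy":0,"wz":0,"tx":-88,"ty":-1,"tz":-70,"gripper":-0.2}]' 25
python3 -m creep '[{"wx":0,"wy":0,"wz":0,"tx":-38,"ty":0,"tz":0,"gripper":-0.2},{"wx":0,"wy":0,"wz":0,"tx":-76,"ty":-1,"tz":0,"gripper":-0.2},{"wx":0,"wy":0,"wz":0,"tx":-114,"ty":-2,"tz":0,"gripper":-0.2},{"wx":0,"wy":0,"wz":0,"tx":-152,"ty":-2,"tz":0,"gripper":-0.2},{"wx":0,"wy":0,"wz":0,"tx":-190,"ty":-3,"tz":0,"gripper":-0.2}]' 25
python3 -m creep '[{"wx":0,"wy":0,"wz":0,"tx":-38,"ty":0,"tz":0,"gripper":-0.2},{"wx":0,"wy":0,"wz":0,"tx":-76,"ty":-1,"tz":0,"gripper":-0.2},{"wx":0,"wy":0,"wz":0,"tx":-104,"ty":-1,"tz":0,"gripper":-0.2},{"wx":0,"wy":0,"wz":0,"tx":-118,"ty":-1,"tz":0,"gripper":-0.2},{"wx":0,"wy":0,"wz":0,"tx":-118,"ty":-1,"tz":0,"gripper":-0.2}]' 25
python3 -m creep '[{"wx":0,"wy":0,"wz":0,"tx":0,"ty":0,"tz":0,"gripper":-0.2},{"wx":0,"wy":0,"wz":0,"tx":0,"ty":0,"tz":0,"gripper":-0.2}]' 25
python3 -c "
from h import *
p,X=cloud('side')
o=get_obs();P=X[(abs(X[...,0]-.47)<.025)&(abs(X[...,1])<.06)&(X[...,2]>.06)&(X[...,2]<.12)]
print([(r['point'],r['confidence']) for r in nets.place_of('jar_mid','side')[:2]])
go(.4695,.0065,.0155,90)"
```

```text
time_s: 8.67
tool_pos: [0.4728, 0.3162, 0.0823]
tool_rot: [179.8, -0.2, 90.2]
force: [0.5, 0.1, -0.9]
grip_width: 0.057
grasp_force: 25.0
time_s: 9.08
tool_pos: [0.4691, 0.1218, 0.0805]
tool_rot: [180.0, 0.0, 89.9]
force: [1.4, 0.5, -0.7]
grip_width: 0.0574
grasp_force: 25.0
time_s: 9.5
tool_pos: [0.4679, 0.0012, 0.0803]
tool_rot: [-180.0, 0.1, 89.6]
force: [0.2, -0.0, -2.2]
grip_width: 0.0572
grasp_force: 25.0
time_s: 9.67
tool_pos: [0.4683, 0.0069, 0.0805]
tool_rot: [180.0, -0.0, 90.0]
force: [-0.8, -0.1, -1.2]
grip_width: 0.0574
grasp_force: 25.0
[([0.4683, 0.0054, 0.0923], 0.69)]
t [-0.9  1.1 65. ] w [ 0.  -0.   0.1] rows 1.6 time 9.7667
```

```bash
python3 -m creep '[{"wx":0,"wy":0,"wz":0,"tx":-1,"ty":1,"tz":30,"gripper":-0.2},{"wx":0,"wy":0,"wz":0,"tx":-1,"ty":1,"tz":50,"gripper":-0.2},{"wx":0,"wy":0,"wz":0,"tx":-1,"ty":1,"tz":60,"gripper":-0.2},{"wx":0,"wy":0,"wz":0,"tx":-1,"ty":1,"tz":65,"gripper":-0.2},{"wx":0,"wy":0,"wz":0,"tx":-1,"ty":1,"tz":65,"gripper":-0.2}]' 25
python3 -m creep '[{"wx":0,"wy":0,"wz":0,"tx":0,"ty":0,"tz":0,"gripper":-0.2},{"wx":0,"wy":0,"wz":0,"tx":0,"ty":0,"tz":0,"gripper":0.4},{"wx":0,"wy":0,"wz":0,"tx":0,"ty":0,"tz":0,"gripper":0.6},{"wx":0,"wy":0,"wz":0,"tx":0,"ty":0,"tz":0,"gripper":0.8},{"wx":0,"wy":0,"wz":0,"tx":0,"ty":0,"tz":0,"gripper":0.9}]' 25
python3 -m creep '[{"wx":0,"wy":0,"wz":0,"tx":0,"ty":0,"tz":-15,"gripper":1},{"wx":0,"wy":0,"wz":0,"tx":0,"ty":0,"tz":-40,"gripper":1},{"wx":0,"wy":0,"wz":0,"tx":0,"ty":0,"tz":-70,"gripper":1},{"wx":0,"wy":0,"wz":0,"tx":0,"ty":0,"tz":-90,"gripper":1},{"wx":0,"wy":0,"wz":0,"tx":0,"ty":0,"tz":-90,"gripper":1}]' 25
python3 -c "
from h import *
go(.406,.234,.105,106)"
```

```text
time_s: 10.18
tool_pos: [0.4688, 0.0056, 0.0152]
tool_rot: [-179.9, -0.0, 90.0]
force: [1.0, 0.2, -0.0]
grip_width: 0.0574
grasp_force: 25.0
time_s: 10.6
tool_pos: [0.4698, 0.0046, 0.016]
tool_rot: [179.9, 0.0, 89.9]
force: [-1.1, -0.1, -0.3]
grip_width: 0.0735
grasp_force: 0.0
time_s: 11.02
tool_pos: [0.4728, 0.0047, 0.1102]
tool_rot: [179.5, 0.1, 89.9]
force: [-0.2, -0.8, 0.4]
grip_width: 0.0868
grasp_force: 0.0
t [229.2 -67.2   4.3] w [  0.5   0.1 -16.1] rows 5.7 time 11.0167
```

```bash
python3 -m creep '[{"wx":0,"wy":0,"wz":0,"tx":39,"ty":-11,"tz":0,"gripper":1},{"wx":0,"wy":0,"wz":0,"tx":78,"ty":-22,"tz":0,"gripper":1},{"wx":0,"wy":0,"wz":0,"tx":117,"ty":-32,"tz":0,"gripper":0.7},{"wx":0,"wy":0,"wz":0,"tx":156,"ty":-43,"tz":0,"gripper":0.4},{"wx":0,"wy":0,"wz":0,"tx":195,"ty":-54,"tz":0,"gripper":0.4}]' 25
python3 -m creep '[{"wx":0,"wy":0,"wz":-7,"tx":30,"ty":-8,"tz":0,"gripper":0.4},{"wx":0,"wy":0,"wz":-14,"tx":34.5,"ty":-9.5,"tz":0,"gripper":0.4},{"wx":0,"wy":0,"wz":-16,"tx":34.5,"ty":-9.5,"tz":0,"gripper":0.4},{"wx":0,"wy":0,"wz":-16,"tx":34.5,"ty":-9.5,"tz":0,"gripper":0.4},{"wx":0,"wy":0,"wz":-16,"tx":34.5,"ty":-9.5,"tz":0,"gripper":0.4}]' 25
python3 - <<'E'
from h import *
p,X=cloud("side");cv2.imwrite("pics/s6.png",cv2.resize(p[120:230,200:340,::-1],None,fx=5,fy=5))
p,X=cloud("top");cv2.imwrite("pics/t6.png",cv2.resize(p[170:300,170:340,::-1],None,fx=4,fy=4))
print([(r['point'],r['confidence']) for r in nets.place_of('jar_mid','side')[:2]])
go(.406,.234,.005,106)
E
```

```text
time_s: 11.43
tool_pos: [0.4147, 0.201, 0.1053]
tool_rot: [180.0, 0.0, 89.9]
force: [0.8, 0.8, -0.6]
grip_width: 0.0743
grasp_force: 0.0
time_s: 11.85
tool_pos: [0.406, 0.2339, 0.1051]
tool_rot: [-180.0, 0.0, 105.8]
force: [-0.1, -0.1, 0.3]
grip_width: 0.0612
grasp_force: 0.0
[([0.4688, 0.0019, 0.0232], 0.73), ([0.6536, 0.0209, 0.0242], 0.6)]
t [  0.5  -0.2 100.3] w [-0.   0.  -0.2] rows 2.4 time 12.0
```

View pics/s6.png

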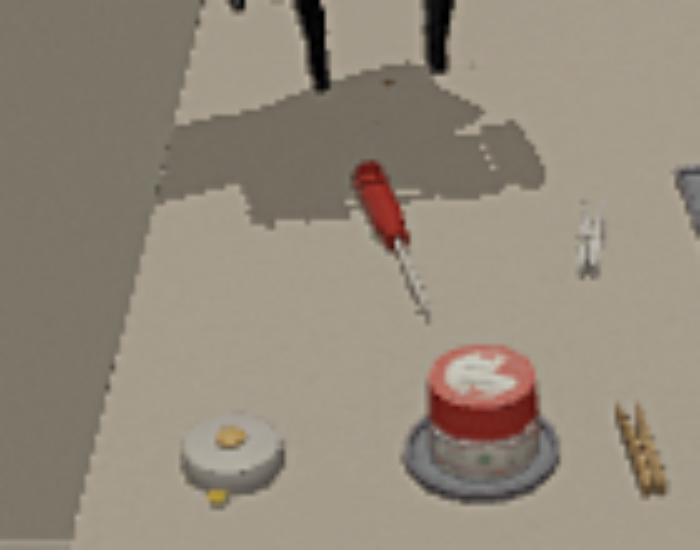

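The jar stands centred in the large tray (482,440), and the fingers straddle the handle line. Descending on the screwdriver.

```bash
python3 -m creep '[{"wx":0,"wy":0,"wz":0,"tx":0,"ty":0,"tz":30,"gripper":0.2},{"wx":0,"wy":0,"wz":0,"tx":0,"ty":0,"tz":60,"gripper":0.2},{"wx":0,"wy":0,"wz":0,"tx":0,"ty":0,"tz":83,"gripper":0.2},{"wx":0,"wy":0,"wz":0,"tx":0,"ty":0,"tz":96,"gripper":0.2},{"wx":0,"wy":0,"wz":0,"tx":0,"ty":0,"tz":100,"gripper":0.2}]' 25
python3 -m creep '[{"wx":0,"wy":0,"wz":0,"tx":0,"ty":0,"tz":0,"gripper":-1},{"wx":0,"wy":0,"wz":0,"tx":0,"ty":0,"tz":0,"gripper":-1},{"wx":0,"wy":0,"wz":0,"tx":0,"ty":0,"tz":0,"gripper":-1},{"wx":0,"wy":0,"wz":0,"tx":0,"ty":0,"tz":0,"gripper":-1},{"wx":0,"wy":0,"wz":0,"tx":0,"ty":0,"tz":0,"gripper":-1}]' 25
python3 -m creep '[{"wx":0,"wy":0,"wz":0,"tx":0,"ty":0,"tz":0,"gripper":-1},{"wx":0,"wy":0,"wz":0,"tx":0,"ty":0,"tz":0,"gripper":-1}]' 25
```

```text
time_s: 12.42
tool_pos: [0.4045, 0.2328, 0.0031]
tool_rot: [-179.7, 0.0, 105.8]
force: [-0.6, 0.1, 0.7]
grip_width: 0.0524
grasp_force: 0.0
time_s: 12.83
tool_pos: [0.407, 0.2344, 0.0064]
tool_rot: [179.9, 0.0, 105.9]
force: [-0.1, -0.4, 0.4]
grip_width: 0.0267
grasp_force: 0.0
time_s: 13.0
tool_pos: [0.4066, 0.2343, 0.0062]
tool_rot: [179.9, 0.0, 105.9]
force: [-0.6, -0.1, 3.3]
grip_width: 0.0206
grasp_force: 25.0
```

```bash
python3 -m creep '[{"wx":0,"wy":0,"wz":0,"tx":0,"ty":0,"tz":-20,"gripper":-1},{"wx":0,"wy":0,"wz":0,"tx":0,"ty":0,"tz":-50,"gripper":-1},{"wx":0,"wy":0,"wz":6,"tx":0,"ty":0,"tz":-80,"gripper":-1},{"wx":0,"wy":0,"wz":12,"tx":0,"ty":0,"tz":-105,"gripper":-1},{"wx":0,"wy":0,"wz":16,"tx":0,"ty":0,"tz":-110,"gripper":-1}]' 25
python3 -m creep '[{"wx":0,"wy":0,"wz":0,"tx":-36,"ty":15,"tz":0,"gripper":-1},{"wx":0,"wy":0,"wz":0,"tx":-72,"ty":30,"tz":0,"gripper":-1},{"wx":0,"wy":0,"wz":0,"tx":-108,"ty":45,"tz":0,"gripper":-1},{"wx":0,"wy":0,"wz":0,"tx":-146,"ty":56,"tz":0,"gripper":-1},{"wx":0,"wy":0,"wz":0,"tx":-185,"ty":64,"tz":0,"gripper":-1}]' 25
python3 -c "
from h import *
go(.424,-.205,.115,83)"
```

```text
time_s: 13.42
tool_pos: [0.4085, 0.2357, 0.1197]
tool_rot: [179.6, -0.1, 89.7]
force: [0.6, -0.1, -1.1]
grip_width: 0.0203
grasp_force: 25.0
time_s: 13.83
tool_pos: [0.4706, 0.0475, 0.1157]
tool_rot: [179.9, 0.0, 90.0]
force: [0.5, 0.4, -1.2]
grip_width: 0.0204
grasp_force: 25.0
t [-252.6  -46.4    0.7] w [ 0.1 -0.   7. ] rows 6.2 time 13.8333
```

```bash
python3 -m creep '[{"wx":0,"wy":0,"wz":0,"tx":-38,"ty":0,"tz":0,"gripper":-1},{"wx":0,"wy":0,"wz":0,"tx":-76,"ty":-5,"tz":0,"gripper":-1},{"wx":0,"wy":0,"wz":0,"tx":-114,"ty":-12,"tz":0,"gripper":-1},{"wx":0,"wy":0,"wz":0,"tx":-152,"ty":-21,"tz":0,"gripper":-1},{"wx":0,"wy":0,"wz":0,"tx":-190,"ty":-31,"tz":0,"gripper":-1}]' 25
python3 -m creep '[{"wx":0,"wy":0,"wz":3,"tx":-36,"ty":-9,"tz":0,"gripper":-1},{"wx":0,"wy":0,"wz":7,"tx":-64,"ty":-15,"tz":0,"gripper":-1},{"wx":0,"wy":0,"wz":7,"tx":-64,"ty":-15,"tz":0,"gripper":-1},{"wx":0,"wy":0,"wz":7,"tx":-64,"ty":-15,"tz":0,"gripper":-1},{"wx":0,"wy":0,"wz":7,"tx":-64,"ty":-15,"tz":0,"gripper":-1}]' 25
python3 - <<'E'
from h import *
p,X=cloud("side");cv2.imwrite("pics/s7.png",cv2.resize(p[180:330,200:340,::-1],None,fx=4,fy=4))
go(.424,-.205,.011,83)
E
```

```text
time_s: 14.25
tool_pos: [0.438, -0.1425, 0.1155]
tool_rot: [180.0, 0.0, 89.9]
force: [-0.1, -0.5, -0.9]
grip_width: 0.0204
grasp_force: 25.0
time_s: 14.67
tool_pos: [0.4236, -0.204, 0.1153]
tool_rot: [-180.0, -0.0, 83.0]
force: [-0.9, -0.4, -0.0]
grip_width: 0.0203
grasp_force: 25.0
t [ -1.5   0.3 104.4] w [-0.  -0.   0.1] rows 2.5 time 14.7167
```

View pics/s7.png

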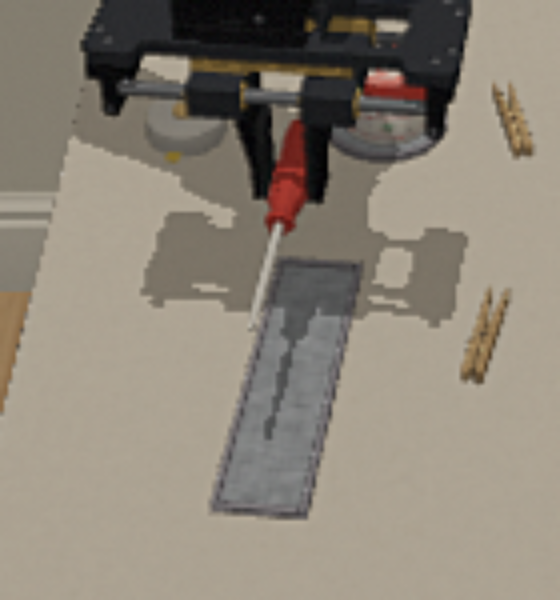

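The screwdriver lines up over the narrow tray, with its shadow falling centrally in it. Lowering it gently.

```bash
python3 -m creep '[{"wx":0,"wy":0,"wz":0,"tx":-1,"ty":0,"tz":30,"gripper":-1},{"wx":0,"wy":0,"wz":0,"tx":-1,"ty":0,"tz":60,"gripper":-1},{"wx":0,"wy":0,"wz":0,"tx":-1,"ty":0,"tz":82,"gripper":-1},{"wx":0,"wy":0,"wz":0,"tx":-1,"ty":0,"tz":94,"gripper":-1},{"wx":0,"wy":0,"wz":0,"tx":-1,"ty":0,"tz":99,"gripper":-1}]' 25
python3 -m creep '[{"wx":0,"wy":0,"wz":0,"tx":0,"ty":0,"tz":3,"gripper":-1},{"wx":0,"wy":0,"wz":0,"tx":0,"ty":0,"tz":5.5,"gripper":-1},{"wx":0,"wy":0,"wz":0,"tx":0,"ty":0,"tz":5.5,"gripper":-1},{"wx":0,"wy":0,"wz":0,"tx":0,"ty":0,"tz":5.5,"gripper":-1}]' 25
```

```text
time_s: 15.13
tool_pos: [0.4224, -0.2033, 0.0144]
tool_rot: [-179.8, -0.1, 83.1]
force: [-0.5, 1.1, -0.2]
grip_width: 0.0203
grasp_force: 25.0
time_s: 15.47
tool_pos: [0.4243, -0.2059, 0.0119]
tool_rot: [179.9, 0.0, 83.0]
force: [0.3, -0.3, -0.7]
grip_width: 0.0205
grasp_force: 25.0
```

```bash
python3 -m creep '[{"wx":0,"wy":0,"wz":0,"tx":0,"ty":0,"tz":1.5,"gripper":-1},{"wx":0,"wy":0,"wz":0,"tx":0,"ty":0,"tz":1.5,"gripper":-1},{"wx":0,"wy":0,"wz":0,"tx":0,"ty":0,"tz":1.5,"gripper":-0.4},{"wx":0,"wy":0,"wz":0,"tx":0,"ty":0,"tz":1.5,"gripper":-0.2},{"wx":0,"wy":0,"wz":0,"tx":0,"ty":0,"tz":1.5,"gripper":0}]' 25
python3 -m creep '[{"wx":0,"wy":0,"wz":0,"tx":0,"ty":0,"tz":0,"gripper":0.1},{"wx":0,"wy":0,"wz":0,"tx":0,"ty":0,"tz":-15,"gripper":0.2},{"wx":0,"wy":0,"wz":0,"tx":0,"ty":0,"tz":-45,"gripper":0.5},{"wx":0,"wy":0,"wz":0,"tx":0,"ty":0,"tz":-80,"gripper":1},{"wx":0,"wy":0,"wz":0,"tx":0,"ty":0,"tz":-110,"gripper":1}]' 25
python3 -c "
from h import *
go(.643,-.213,.12,99.5)"
```

```text
time_s: 15.88
tool_pos: [0.4238, -0.206, 0.0098]
tool_rot: [180.0, 0.0, 82.9]
force: [-0.0, -0.0, -0.1]
grip_width: 0.0323
grasp_force: 0.0
time_s: 16.3
tool_pos: [0.4235, -0.2056, 0.1212]
tool_rot: [180.0, 0.0, 82.9]
force: [0.7, -0.4, -0.8]
grip_width: 0.0646
grasp_force: 0.0
t [ 19.7 218.8   1.3] w [  0.    0.  -16.6] rows 5.3 time 16.3
```

```bash
python3 -m creep '[{"wx":0,"wy":0,"wz":0,"tx":4,"ty":38,"tz":0,"gripper":1},{"wx":0,"wy":0,"wz":0,"tx":7,"ty":76,"tz":0,"gripper":1},{"wx":0,"wy":0,"wz":0,"tx":10,"ty":114,"tz":0,"gripper":1},{"wx":0,"wy":0,"wz":0,"tx":14,"ty":152,"tz":0,"gripper":1},{"wx":0,"wy":0,"wz":0,"tx":17,"ty":190,"tz":0,"gripper":1}]' 25
python3 -m creep '[{"wx":0,"wy":0,"wz":-6,"tx":3,"ty":24,"tz":0,"gripper":1},{"wx":0,"wy":0,"wz":-12,"tx":3,"ty":29,"tz":0,"gripper":1},{"wx":0,"wy":0,"wz":-16.6,"tx":3,"ty":29,"tz":0,"gripper":1},{"wx":0,"wy":0,"wz":-16.6,"tx":3,"ty":29,"tz":0,"gripper":1},{"wx":0,"wy":0,"wz":-16.6,"tx":3,"ty":29,"tz":0,"gripper":1}]' 25
python3 - <<'E'
from h import *
p,X=cloud("side");cv2.imwrite("pics/s8.png",cv2.resize(p[120:330,200:440,::-1],None,fx=3,fy=2.8571*1))
go(.643,-.213,.014,99.5)
E
```

```text
time_s: 16.72
tool_pos: [0.6158, -0.2125, 0.1196]
tool_rot: [180.0, 0.0, 82.9]
force: [-0.0, -0.8, 0.8]
grip_width: 0.0864
grasp_force: 0.0
time_s: 17.13
tool_pos: [0.6431, -0.2129, 0.1191]
tool_rot: [-180.0, -0.0, 99.4]
force: [-0.2, 0.5, 1.0]
grip_width: 0.0868
grasp_force: 0.0
t [1.000e-01 1.000e-01 1.054e+02] w [-0.  -0.  -0.1] rows 2.5 time 17.1833
```

View pics/s8.png

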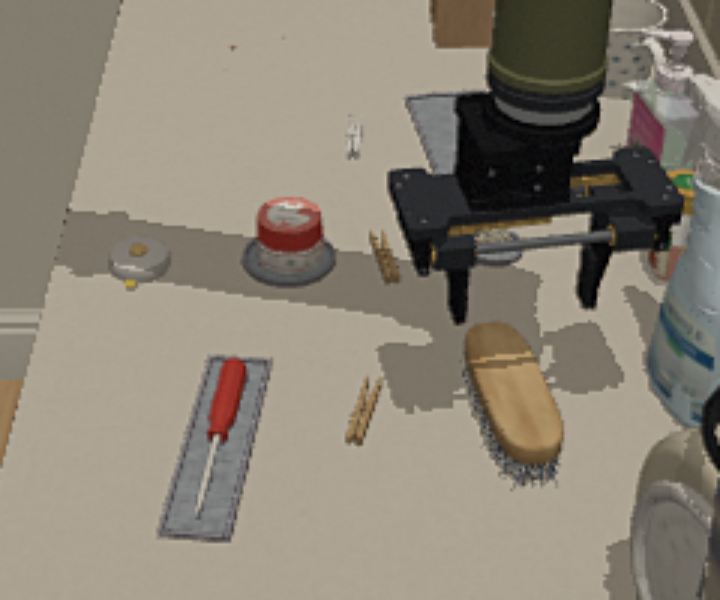

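The screwdriver lies in the narrow tray; its handle end near (233,362) needs a check against the rim, which I'll do numerically while I grip the brush.

```bash
python3 -m creep '[{"wx":0,"wy":0,"wz":0,"tx":0,"ty":0,"tz":35,"gripper":1},{"wx":0,"wy":0,"wz":0,"tx":0,"ty":0,"tz":65,"gripper":1},{"wx":0,"wy":0,"wz":0,"tx":0,"ty":0,"tz":88,"gripper":1},{"wx":0,"wy":0,"wz":0,"tx":0,"ty":0,"tz":100,"gripper":1},{"wx":0,"wy":0,"wz":0,"tx":0,"ty":0,"tz":105,"gripper":1}]' 30
python3 -m creep '[{"wx":0,"wy":0,"wz":0,"tx":0,"ty":0,"tz":0,"gripper":-0.2},{"wx":0,"wy":0,"wz":0,"tx":0,"ty":0,"tz":0,"gripper":-0.2},{"wx":0,"wy":0,"wz":0,"tx":0,"ty":0,"tz":0,"gripper":-0.2},{"wx":0,"wy":0,"wz":0,"tx":0,"ty":0,"tz":0,"gripper":-0.2},{"wx":0,"wy":0,"wz":0,"tx":0,"ty":0,"tz":0,"gripper":-0.2}]' 30
python3 -m creep '[{"wx":0,"wy":0,"wz":0,"tx":0,"ty":0,"tz":0,"gripper":-0.2},{"wx":0,"wy":0,"wz":0,"tx":0,"ty":0,"tz":0,"gripper":-0.2}]' 30
python3 - <<'E'
from h import *
a=np.radians(-7.3);ux=np.array([np.cos(a),np.sin(a)]);uy=np.array([-np.sin(a),np.cos(a)])
for c in("side","top"):
    p,X=cloud(c);hsv=cv2.cvtColor(p,cv2.COLOR_RGB2HSV);H,S,V=cv2.split(hsv)
    D=(X[...,:2]-[.42,-.235]);U=D@ux*1000;W=D@uy*1000
    n=(abs(U)<45)&(abs(W)<130)
    red=n&((H<8)|(H>172))&(S>150)
    tray=n&(V<150)&(S<60)&(abs(X[...,2])<.02)&(abs(U)<32)&(abs(W)<105)
    for nm,m in(("red",red),("tray",tray)):
        print(c,nm,m.sum(),"U",np.percentile(U[m],[0,2,98,100]).round(1),"W",np.percentile(W[m],[0,2,98,100]).round(1))
E
```

```text
time_s: 17.6
tool_pos: [0.6414, -0.2128, 0.0123]
tool_rot: [-179.8, -0.1, 99.4]
force: [-0.7, -0.3, 0.1]
grip_width: 0.0873
grasp_force: 0.0
time_s: 18.02
tool_pos: [0.6442, -0.2132, 0.016]
tool_rot: [179.9, 0.1, 99.5]
force: [-0.2, 0.2, 0.2]
grip_width: 0.0614
grasp_force: 0.0
time_s: 18.18
tool_pos: [0.6435, -0.2132, 0.0155]
tool_rot: [180.0, 0.0, 99.5]
force: [-1.0, 0.0, 4.0]
grip_width: 0.055
grasp_force: 29.8
side red 207 U [-7.5 -6.5 10.7 11.2] W [-7.9 -7.  71.6 75.8]
side tray 1250 U [-27.8 -24.1  27.1  27.9] W [-102.9  -99.7   93.8  104.5]
top red 87 U [-8.3 -8.   8.2  9. ] W [19.6 20.8 77.3 78.1]
top tray 250 U [-31.5 -25.5  28.8  31.2] W [ 20.6  24.2  97.8 100.3]
```

The screwdriver handle ends 12–18 mm inside the inner rim, so it is fine. The brush is gripped; carrying it to the wide tray.

```bash
python3 -m creep '[{"wx":0,"wy":0,"wz":0,"tx":0,"ty":0,"tz":-20,"gripper":-0.2},{"wx":0,"wy":0,"wz":0,"tx":0,"ty":0,"tz":-50,"gripper":-0.2},{"wx":0,"wy":0,"wz":0,"tx":0,"ty":0,"tz":-75,"gripper":-0.2},{"wx":0,"wy":0,"wz":0,"tx":10,"ty":0,"tz":-80,"gripper":-0.2},{"wx":0,"wy":0,"wz":0,"tx":42,"ty":5,"tz":-80,"gripper":-0.2}]' 30
python3 -m creep '[{"wx":0,"wy":0,"wz":0,"tx":37,"ty":6,"tz":0,"gripper":-0.2},{"wx":0,"wy":0,"wz":0,"tx":74,"ty":12,"tz":0,"gripper":-0.2},{"wx":0,"wy":0,"wz":0,"tx":111,"ty":18,"tz":0,"gripper":-0.2},{"wx":0,"wy":0,"wz":0,"tx":148,"ty":25,"tz":0,"gripper":-0.2},{"wx":0,"wy":0,"wz":0,"tx":185,"ty":31,"tz":0,"gripper":-0.2}]' 30
python3 -m creep '[{"wx":0,"wy":0,"wz":0,"tx":37,"ty":6,"tz":0,"gripper":-0.2},{"wx":0,"wy":0,"wz":0,"tx":74,"ty":13,"tz":0,"gripper":-0.2},{"wx":0,"wy":0,"wz":0,"tx":111,"ty":20,"tz":0,"gripper":-0.2},{"wx":0,"wy":0,"wz":0,"tx":148,"ty":26,"tz":0,"gripper":-0.2},{"wx":0,"wy":0,"wz":0,"tx":175,"ty":31,"tz":0,"gripper":-0.2}]' 30
python3 -m creep '[{"wx":0,"wy":0,"wz":1,"tx":15,"ty":3,"tz":0,"gripper":-0.2},{"wx":0,"wy":0,"wz":1,"tx":15,"ty":3,"tz":0,"gripper":-0.2},{"wx":0,"wy":0,"wz":1,"tx":15,"ty":3,"tz":0,"gripper":-0.2},{"wx":0,"wy":0,"wz":1,"tx":15,"ty":3,"tz":0,"gripper":-0.2}]' 30
python3 - <<'E'
from h import *
p,X=cloud("side");cv2.imwrite("pics/s9.png",cv2.resize(p[90:240,280:440,::-1],None,fx=4,fy=4))
print([(r['point'],r['confidence']) for r in nets.place_of('brush_mid','side')[:2]])
go(.644,.2095,.0195,98.6)
E
```

```text
time_s: 18.7
tool_pos: [0.642, -0.178, 0.0966]
tool_rot: [179.8, 0.4, 99.0]
force: [-0.3, -1.0, -0.6]
grip_width: 0.0551
grasp_force: 29.6
time_s: 19.12
tool_pos: [0.6403, 0.0193, 0.0935]
tool_rot: [-179.9, -0.0, 99.5]
force: [0.4, 0.3, -0.9]
grip_width: 0.0551
grasp_force: 29.6
time_s: 19.53
tool_pos: [0.6408, 0.1998, 0.0934]
tool_rot: [-179.9, -0.1, 99.7]
force: [-1.0, 0.4, -0.5]
grip_width: 0.0554
grasp_force: 29.6
time_s: 19.87
tool_pos: [0.6431, 0.2083, 0.0935]
tool_rot: [-179.9, 0.1, 98.5]
force: [-0.1, 0.4, -1.5]
grip_width: 0.0552
grasp_force: 29.6
[([0.6472, 0.2076, 0.0991], 0.74)]
t [ 2.1  0.7 74.4] w [-0.   0.1 -0.2] rows 1.8 time 19.9667
```

View pics/s9.png

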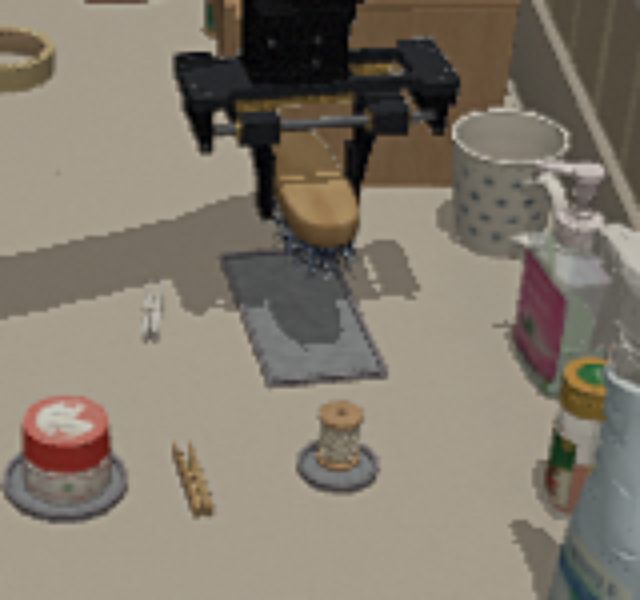

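The brush is aligned over the wide tray. Lowering it, releasing, then checking.

```bash
python3 -m creep '[{"wx":0,"wy":0,"wz":0,"tx":2,"ty":0,"tz":28,"gripper":-0.2},{"wx":0,"wy":0,"wz":0,"tx":2,"ty":0,"tz":48,"gripper":-0.2},{"wx":0,"wy":0,"wz":0,"tx":2,"ty":0,"tz":62,"gripper":-0.2},{"wx":0,"wy":0,"wz":0,"tx":2,"ty":0,"tz":70,"gripper":-0.2},{"wx":0,"wy":0,"wz":0,"tx":2,"ty":0,"tz":74,"gripper":-0.2}]' 30
python3 -m creep '[{"wx":0,"wy":0,"wz":0,"tx":0,"ty":0,"tz":0,"gripper":-0.2},{"wx":0,"wy":0,"wz":0,"tx":0,"ty":0,"tz":0,"gripper":-0.2},{"wx":0,"wy":0,"wz":0,"tx":0,"ty":0,"tz":0,"gripper":0.4},{"wx":0,"wy":0,"wz":0,"tx":0,"ty":0,"tz":0,"gripper":0.6},{"wx":0,"wy":0,"wz":0,"tx":0,"ty":0,"tz":0,"gripper":0.9}]' 30
python3 -m creep '[{"wx":0,"wy":0,"wz":0,"tx":0,"ty":0,"tz":0,"gripper":1},{"wx":0,"wy":0,"wz":0,"tx":0,"ty":0,"tz":-15,"gripper":1},{"wx":0,"wy":0,"wz":0,"tx":0,"ty":0,"tz":-45,"gripper":1},{"wx":0,"wy":0,"wz":0,"tx":0,"ty":0,"tz":-85,"gripper":1},{"wx":0,"wy":0,"wz":0,"tx":0,"ty":0,"tz":-125,"gripper":1}]' 30
python3 -m creep '[{"wx":0,"wy":0,"wz":0,"tx":-20,"ty":-20,"tz":-30,"gripper":1},{"wx":0,"wy":0,"wz":0,"tx":-30,"ty":-50,"tz":-50,"gripper":1},{"wx":0,"wy":0,"wz":0,"tx":-30,"ty":-85,"tz":-60,"gripper":1},{"wx":0,"wy":0,"wz":0,"tx":-30,"ty":-120,"tz":-60,"gripper":1},{"wx":0,"wy":0,"wz":0,"tx":-30,"ty":-150,"tz":-60,"gripper":1}]' 30
python3 - <<'E'
from h import *
p,X=cloud("side");cv2.imwrite("pics/s10.png",cv2.resize(p[110:320,240:440,::-1],None,fx=2.8,fy=2.8))
p,_=optics.read_camera("top");cv2.imwrite("pics/t10.png",cv2.resize(p[130:280,170:450,::-1],None,fx=2.8,fy=2.8))
for q in("brush_mid","jar_mid","reel_mid","screwdriver_mid"): print(q,[(np.round(r['point'],3),round(r['confidence'],2)) for c in("side",) for r in nets.place_of(q,c)[:2]])
E
```

```text
time_s: 20.38
tool_pos: [0.6425, 0.2104, 0.019]
tool_rot: [-179.9, 0.0, 98.4]
force: [0.9, -0.4, -1.1]
grip_width: 0.0545
grasp_force: 29.6
time_s: 20.8
tool_pos: [0.6437, 0.2122, 0.0217]
tool_rot: [179.9, -0.0, 98.5]
force: [-0.3, -0.4, -1.1]
grip_width: 0.0672
grasp_force: 0.0
time_s: 21.22
tool_pos: [0.6423, 0.2118, 0.1473]
tool_rot: [-179.9, 0.0, 98.5]
force: [1.0, 0.6, -0.1]
grip_width: 0.0866
grasp_force: 0.0
time_s: 21.63
tool_pos: [0.4977, 0.1602, 0.2077]
tool_rot: [179.8, 0.0, 98.5]
force: [-0.3, -0.3, -0.9]
grip_width: 0.0871
grasp_force: 0.0
brush_mid [(array([0.647, 0.212, 0.024]), 0.75)]
jar_mid [(array([0.47 , 0.006, 0.024]), 0.71)]
reel_mid [(array([0.652, 0.022, 0.026]), 0.52)]
screwdriver_mid [(array([ 0.419, -0.238,  0.015]), 0.62)]
```

View pics/s10.png

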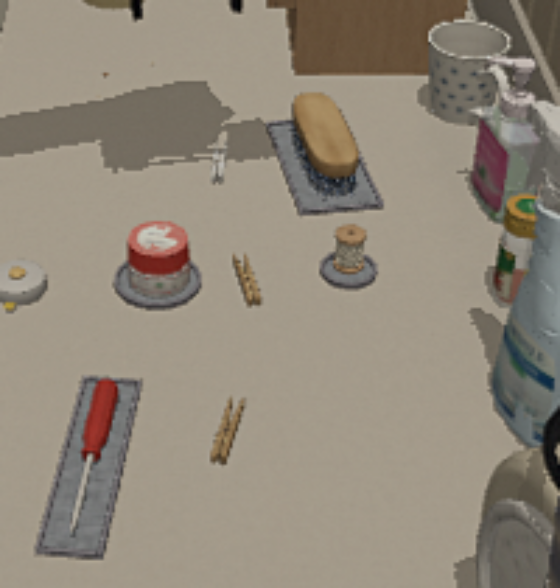

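View pics/t10.png

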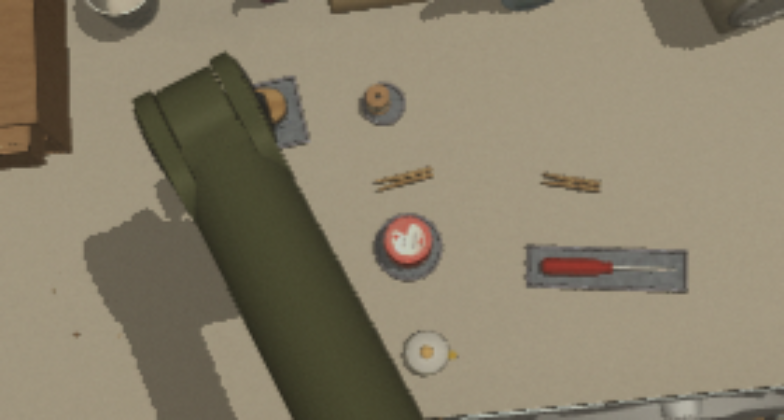

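All four sit within their trays: the brush at (325,140), reel (350,255), jar (158,265) and screwdriver (95,450) in the side crop. The arm is clear, so I'll let it come to rest and hand in.

```bash
python3 -m creep '[{"wx":0,"wy":0,"wz":0,"tx":0,"ty":0,"tz":0,"gripper":1},{"wx":0,"wy":0,"wz":0,"tx":0,"ty":0,"tz":0,"gripper":1},{"wx":0,"wy":0,"wz":0,"tx":0,"ty":0,"tz":0,"gripper":1},{"wx":0,"wy":0,"wz":0,"tx":0,"ty":0,"tz":0,"gripper":1}]'
python3 -c "
from cell import env
print(env.sign_off())"
```

```text
time_s: 22.27
tool_pos: [0.4994, 0.1601, 0.2052]
tool_rot: [-180.0, -0.0, 98.5]
force: [-0.3, -0.1, -0.8]
grip_width: 0.0871
grasp_force: 0.0
the job is handed in; nothing more can be done
None
```

The reel, jar, screwdriver and brush are each in their own tray and let go, and I handed the job in at about 22 s; the final pictures and position checks show each within its rim, except that the brush's far end was hidden and is judged from its measured centre.

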